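# Teach the weld pass over a tacked seam

### The job

Teach the weld pass: starting at the end of the seam with the run-on tab, run the fingertips slowly along the seam over all seven tack welds in order, pointing down and about a centimetre above it, without touching the positioner or the plates. Then press the small store button all the way down with the fingertips to save the path, and let it go. Leave the large stop button and all the loose things on and around the positioner where they are; nothing is to be picked up or moved.

Things in the scene. Friction and masses are not known exactly. Their poses are not given: they have to be found in the camera images.
- positioner: fixed, heavy round grey welding positioner, 300 mm across, top face 60 mm above the table; origin at its centre on the table, z up, turned by any angle. On it a 210 x 150 x 8 mm base plate, and on that a smaller 8 mm upper plate, top 76 mm above the table. The upper plate's bent edge across the base plate is the seam; it runs from the run-on tab (body -x end) to the +x end
- tack1 (a point): the first tack weld, a small dark dome 16 mm across on the seam, next to the run-on tab, where the trace begins. This point is the top of the dome, 2 mm above the upper plate's top face, 78 mm above the table. Sideways, what counts is the point midway between the two fingers, open or closed.
- tack2 (a point): the second tack weld, a small dark dome 16 mm across on the seam, 30 mm on from the first. This point is the top of the dome, 2 mm above the upper plate's top face, 78 mm above the table.
- tack3 (a point): the third tack weld, a small dark dome 16 mm across on the seam, 28 mm on, at the seam's first bend. This point is the top of the dome, 2 mm above the upper plate's top face, 78 mm above the table.
- tack4 (a point): the fourth tack weld, a small dark dome 16 mm across on the seam, 37 mm on, halfway down the slanting part. This point is the top of the dome, 2 mm above the upper plate's top face, 78 mm above the table.
- tack5 (a point): the fifth tack weld, a small dark dome 16 mm across on the seam, 37 mm on, at the seam's second bend. This point is the top of the dome, 2 mm above the upper plate's top face, 78 mm above the table.
- tack6 (a point): the sixth tack weld, a small dark dome 16 mm across on the seam, 35 mm on, on the last straight part. This point is the top of the dome, 2 mm above the upper plate's top face, 78 mm above the table.
- tack7 (a point): the seventh tack weld, a small dark dome 16 mm across on the seam, 33 mm on, close to the end of the seam without a tab; the trace ends here. This point is the top of the dome, 2 mm above the upper plate's top face, 78 mm above the table.
- runon_tab (a point): the run-on tab: a small flat plate sticking out 31 mm beyond the base plate's end, 36 mm wide, at the end of the seam where the trace begins; this point is in the middle of its top face, 68 mm above the table
- store (a joint): travel of the small store button, in m: 0 = up, 0.006 = fully down; springs back when released; counts as pressed beyond 0.004; fully down takes about 4 N
- store_top (a point): centre of the top of the store button: a flat steel button 32 mm across in a round grey housing (48 mm across, 12 mm high) fixed on the table; its top is 22 mm above the table, to one side of the positioner; moves straight down when pressed
- stop (a joint): travel of the large stop button, in m: 0 = up, 0.006 = fully down. Leave it alone
- stop_top (a point): centre of the top of the stop button: like the store button but nearly twice as wide (60 mm across), on the other side of the positioner
- magnet: bystander: a dark welding magnet block, 45 x 24 x 30 mm high, loose on the base plate beside the seam; origin at the centre of its underside
- nut: bystander: a hexagonal steel nut, 30 mm across flats, 16 mm high, loose on the upper plate; origin at the centre of its underside
- pin: bystander: a small upright brass pin, 22 mm across, 34 mm high, loose on the base plate near the far end of the seam; origin at the centre of its underside
- offcut: bystander: an offcut of steel angle, 100 x 50 x 50 mm high, on the table; origin at the centre of its underside
- tin: bystander: an open aluminium tin, 72 mm across, 85 mm high, on the table; origin at the centre of its underside

How it is judged:
On the way, in this order (a step that is already met when the one before it is completed fails the run):
1. the fingertips pass close above the first tack (within 12 mm sideways, fingertips about 1 to 28 mm above it, TCP 20 to 47 mm above it, tool within 36 degrees of straight down) (horizontal distance between the grasp point and tack1 below 0.012 m and z of the grasp point in the frame of tack1 between 0.02 and 0.047 m and (angle between the grasp point's own z axis and vertical above 2.5 rad or angle between the grasp point's own z axis and vertical below 0.64 rad)), for 0.05 s.
2. the fingertips pass close above the second tack (within 12 mm sideways, fingertips about 1 to 28 mm above it, TCP 20 to 47 mm above it, tool within 36 degrees of straight down) (horizontal distance between the grasp point and tack2 below 0.012 m and z of the grasp point in the frame of tack2 between 0.02 and 0.047 m and (angle between the grasp point's own z axis and vertical above 2.5 rad or angle between the grasp point's own z axis and vertical below 0.64 rad)), for 0.05 s.
3. the fingertips pass close above the third tack (within 12 mm sideways, fingertips about 1 to 28 mm above it, TCP 20 to 47 mm above it, tool within 36 degrees of straight down) (horizontal distance between the grasp point and tack3 below 0.012 m and z of the grasp point in the frame of tack3 between 0.02 and 0.047 m and (angle between the grasp point's own z axis and vertical above 2.5 rad or angle between the grasp point's own z axis and vertical below 0.64 rad)), for 0.05 s.
4. the fingertips pass close above the fourth tack (within 12 mm sideways, fingertips about 1 to 28 mm above it, TCP 20 to 47 mm above it, tool within 36 degrees of straight down) (horizontal distance between the grasp point and tack4 below 0.012 m and z of the grasp point in the frame of tack4 between 0.02 and 0.047 m and (angle between the grasp point's own z axis and vertical above 2.5 rad or angle between the grasp point's own z axis and vertical below 0.64 rad)), for 0.05 s.
5. the fingertips pass close above the fifth tack (within 12 mm sideways, fingertips about 1 to 28 mm above it, TCP 20 to 47 mm above it, tool within 36 degrees of straight down) (horizontal distance between the grasp point and tack5 below 0.012 m and z of the grasp point in the frame of tack5 between 0.02 and 0.047 m and (angle between the grasp point's own z axis and vertical above 2.5 rad or angle between the grasp point's own z axis and vertical below 0.64 rad)), for 0.05 s.
6. the fingertips pass close above the sixth tack (within 12 mm sideways, fingertips about 1 to 28 mm above it, TCP 20 to 47 mm above it, tool within 36 degrees of straight down) (horizontal distance between the grasp point and tack6 below 0.012 m and z of the grasp point in the frame of tack6 between 0.02 and 0.047 m and (angle between the grasp point's own z axis and vertical above 2.5 rad or angle between the grasp point's own z axis and vertical below 0.64 rad)), for 0.05 s.
7. the fingertips pass close above the seventh tack (within 12 mm sideways, fingertips about 1 to 28 mm above it, TCP 20 to 47 mm above it, tool within 36 degrees of straight down) (horizontal distance between the grasp point and tack7 below 0.012 m and z of the grasp point in the frame of tack7 between 0.02 and 0.047 m and (angle between the grasp point's own z axis and vertical above 2.5 rad or angle between the grasp point's own z axis and vertical below 0.64 rad)), for 0.05 s.
8. the store button is pressed down by more than 4 mm by the fingers (value of joint store above 0.004 m and contact force between the fingers and anything else above 0.3 N), for 0.05 s.
At the end, for the whole second after the job is handed in: After the trace and the press, the store button is up again (less than 1.5 mm down), the stop button is up, and every loose thing is at rest within 15 mm of where it was (value of joint each of store, stop below 0.0015 m and distance of each of magnet, nut, pin, offcut, tin from where it was at the start of the episode below 0.015 m and linear speed of each of magnet, nut, pin, offcut, tin below 0.02 m/s); the robot touches nothing.
It fails at once if the fingers or the arm touch the positioner or the plates on it (more than 0.5 N) (contact force between any of the fingers, the arm and positioner above 0.5 N).
It fails at once if the stop button is pressed (more than 2 mm) (value of joint stop above 0.002 m).
It fails at once if a loose thing is moved, lifted or carried by more than 15 mm (distance of any of magnet, nut, pin, offcut, tin from where it was at the start of the episode above 0.015 m).
It also fails if it takes over 56 s, if anything falls off the work surface, if the arm or the gripper's body presses on something with over 40 N, if the wrist force passes 120 N, or if a joint passes its speed limit or range.

### The arm

A 7-joint arm with a two-finger parallel gripper is mounted at the origin on the work surface. World frame = base frame: x ahead of the robot, y to its left, z up, the work surface at z = 0. Lengths are in m, angles in rad, forces in N, time in s.
With the tool pointing down it reaches from about 0.4 to 0.875 m from the base axis. Payload 19.3 kg.
Tool frame: the origin (TCP) lies between the finger pads, 19 mm behind the fingertips; this is the grasp point; z points along the fingers, y is the line along which they close (so a half turn about z gives the same grasp; the last joint's range is limited). The gripper opens to 85 mm and grips with 20 to 120 N. Pads are 22 mm wide; open, the fingers measure 114 mm over their backs; the gripper's body (76 mm by 85 mm) begins 54 mm behind the grasp point. The pads swing forward as they close: fully open they stand 13 mm farther back than shut.
Start: joints at [-1.416, 0.521, -0.036, 1.599, 0.021, 1.021, -0.113], TCP at [0.139, 0.609, 0.25] pointing down, gripper open.
Joint ranges: [-2.91, 2.91], [-0.3, 2.13], [-1.5, 1.42], [0.17, 2.43], [-1.26, 4.41], [0.16, 1.93], [-2.52, 2.52]. Speed limits (rad/s): [1.89, 1.89, 2.39, 2.39, 3.01, 3.01, 3.01].

### API

Orientations are given as a 3x3 rotation matrix whose columns are the frame's x, y, z axes.
In Python, from station import * gives the robot as it stands. The module is installed in compiled form; this text tells all that it offers.
- The arm moves only by the shell command python3 -m jog 'ROWS' [FORCE]. ROWS is text: rows parted by semicolons, each of 5 numbers parted by spaces: the opening, from -1 (shut) to 1 (fully open), then the shift along the tool's x, y, z scaled (see below), then the turn about the tool's z scaled (see below). In form: claw tx ty tz roll; .... A call has 1 to 12 rows; each row shifts and turns the commanded pose from where the row before left it, along the tool's axes as they then stand; what a row does not reach is not made up. The controller multiplies each number of a shift by 20 mm and each number of a turn by 0.1 rad. A row lasts 1/10 s, in which the tool goes at most 50 mm and 8.59 degrees, less where a joint would pass 70% of its speed; a pose out of reach is approached as far as the arm can. A call with a number of a shift or a turn outside -1 to 1 is refused whole. A call with a gripper value outside its range is refused whole. The fingers move at their own pace and stop on an object; FORCE is the grip in N (left out, the last holds). Time passes only in rows, so rows that do not move let the fingers close. It gives the time, the measured TCP pose, the force, the opening and the grip force at its end, in the units of the state.
- read_state(): the state, without advancing time (a new reading comes with each control period).
- get_image(name): name is "scene" or "top"; returns a dict with "image" (400x640x3 uint8, blue, green, red), "intrinsics" (3x3 intrinsics, pixels), "extrinsics" (4x4, takes a point from camera to world coordinates). Camera axes: x right, y up, looking along -z (the intrinsics and any distortion apply to the point x, -y, -z); pixel columns grow to the right and rows downward; lengths in m; the calibration is good to about 2 mm. A picture is of the moment at which its call begins. There is no depth.
- hand_in(): hands the job in; it is judged then, once.
The state is a dict: "time_s": time; "joint_pos": joint angles; "dq": joint speeds; "joint_efforts": joint torques, N m; "ee_pos": TCP position; "tcp_rot": TCP orientation; "force": force on the tool from outside, world axes, zero at the start; "wrist_torque": the same for the moment, N m; "grip_width": finger opening in m; "grasp_force": force on a finger pad.
Only numpy, scipy, OpenCV 4.12 (cv2) and the standard library are available. Lean on these libraries where they do the work, as an engineer would, in place of code of your own. Each camera call takes 0.05 s, during which the arm holds its last target. There are 200 camera calls.

## Working session

There is one attempt and no reset: what is moved stays moved. The work goes in short steps, Python scripts to look and compute and a shell command to move; the robot and the scene stay as the last step left them, time stands still between calls to the robot, and variables do not carry over. Pictures are saved under pics/ and viewed, at most 10 in all, crops included, and the job is handed in when it is done.

```bash
mkdir -p pics; python3 - <<'E'
from station import *
import cv2,numpy as np
np.set_printoptions(precision=4,suppress=True)
s=read_state();print(s['time_s'],s['ee_pos'],s['tcp_rot'],s['grip_width'])
for n in("scene","top"):
    d=get_image(n);cv2.imwrite(f"pics/{n}.png",d['image']);np.savez(n,**{k:d[k] for k in d if k in("image","intrinsics","extrinsics")});print(n,d.keys(),d['intrinsics'],d['extrinsics'])
E
```

```text
0.0 [0.1393 0.6089 0.2494] [[-0.9748  0.2229 -0.0002]
 [ 0.2229  0.9748 -0.0012]
 [-0.0001 -0.0012 -1.    ]] 0.08519248137165135
scene dict_keys(['image', 'intrinsics', 'extrinsics']) [[364.6596   0.     320.5651]
 [  0.     364.6596 198.2828]
 [  0.       0.       1.    ]] [[ 0.4571 -0.5266  0.7168  1.1933]
 [ 0.8894  0.2792 -0.362  -0.2843]
 [-0.0095  0.803   0.5959  0.5899]
 [ 0.      0.      0.      1.    ]]
top dict_keys(['image', 'intrinsics', 'extrinsics']) [[449.5007   0.     312.8828]
 [  0.     449.5007 200.7893]
 [  0.       0.       1.    ]] [[-0.029   0.9946 -0.0999  0.4806]
 [-0.9995 -0.0304 -0.0125  0.0041]
 [-0.0154  0.0994  0.9949  1.2005]
 [ 0.      0.      0.      1.    ]]
```

View pics/scene.png

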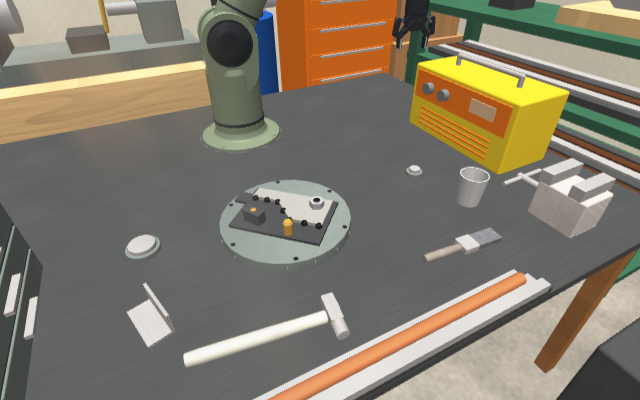

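View pics/top.png

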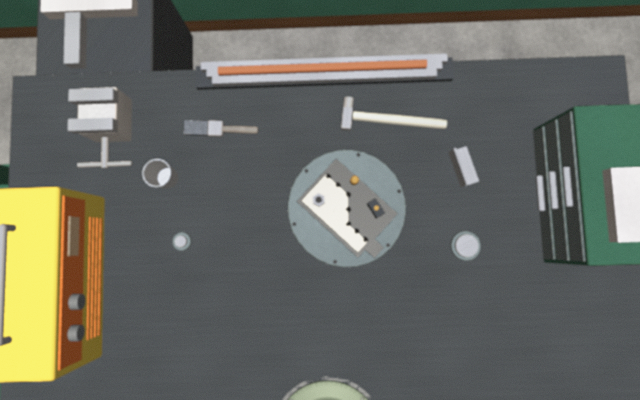

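The scene view shows the plates around (285,215). The top view shows the positioner at (347,208), the tab near (375,248), the small store button at (181,241) and the stop button at (466,246). Next I'll zoom in on the seam.

```bash
python3 - <<'E'
import cv2,numpy as np
a=np.load("top.npz")['image'][145:270,285:410];b=np.load("scene.npz")['image'][180:260,220:350]
cv2.imwrite("pics/c1.png",cv2.resize(a,None,fx=4.8,fy=4.8,interpolation=cv2.INTER_CUBIC));cv2.imwrite("pics/c2.png",cv2.resize(b,None,fx=6,fy=6,interpolation=cv2.INTER_CUBIC))
E
```

```text
(no output)
```

View pics/c1.png

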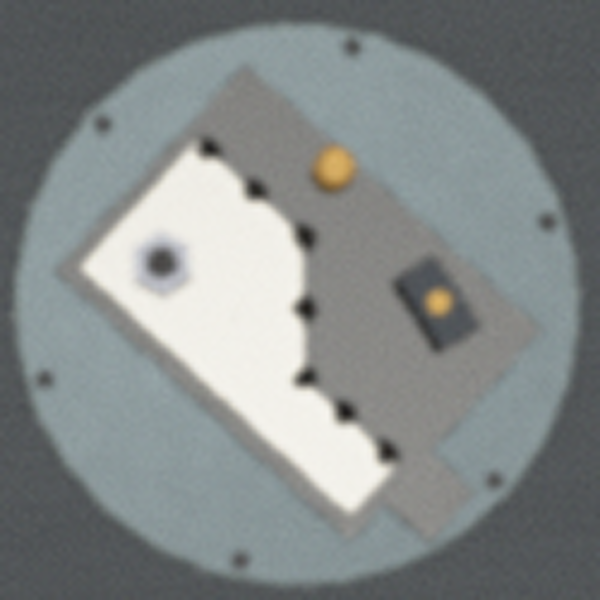

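View pics/c2.png

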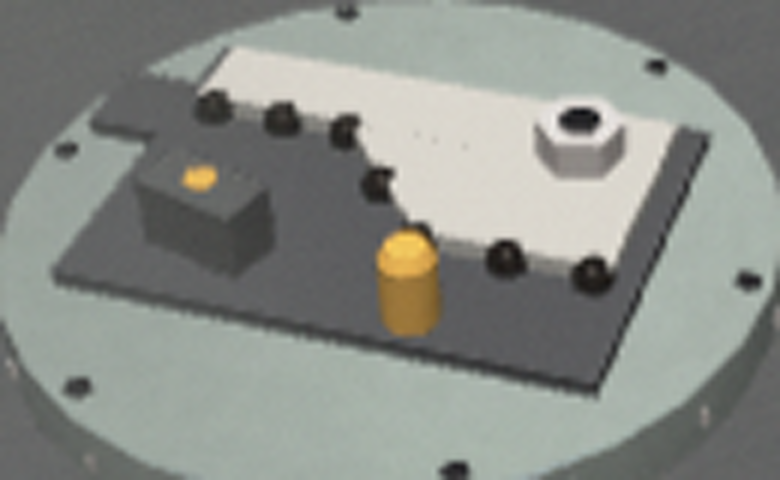

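The tacks show clearly as dark blobs in both views. In the top crop they run from (388,450), next to the tab, up to (208,147). I'll measure them by mask and check the heights by triangulating.

```bash
cat >h.py <<'E'
import cv2,numpy as np
np.set_printoptions(precision=4,suppress=True)
V={n:np.load(n+".npz") for n in("top","scene")}
def ray(n,p):
    K,T=V[n]['intrinsics'],V[n]['extrinsics'];c=np.linalg.inv(K)@[p[0],p[1],1]
    return T[:3,3],T[:3,:3]@(c*[1,-1,-1])
def plane(n,p,z):
    o,d=ray(n,p);return o+d*(z-o[2])/d[2]
def tri(p,q):
    (o,d),(a,b)=ray("top",p),ray("scene",q)
    t=np.linalg.lstsq(np.c_[d,-b],a-o,rcond=None)[0];P,Q=o+d*t[0],a+b*t[1]
    return (P+Q)/2,np.linalg.norm(P-Q)*1e3
def blobs(n,x,y,w,h,thr,up=6):
    g=cv2.resize(V[n]['image'][y:y+h,x:x+w],None,fx=up,fy=up,interpolation=cv2.INTER_CUBIC).max(2)
    m=(g<thr).astype(np.uint8);k,_,st,c=cv2.connectedComponentsWithStats(m)
    return [((c[i]+.5)/up-.5+[x,y],st[i,4]/up**2) for i in range(1,k) if st[i,4]>1.5*up**2]
E
python3 - <<'E'
from h import *
print("TOP")
T=blobs("top",285,145,125,125,62)
for c,a in T:print(c,round(a,1),plane("top",c,.076))
print("SC")
for c,a in blobs("scene",220,180,130,80,48):print(c,round(a,1),plane("scene",c,.075))
# by-eye matches (crop px)
t=np.array([[388,450],[345,411],[305,377],[305,309],[305,237],[255,189],[208,147]])/4.8+[285,145]-.4
s=np.array([[213,106],[282,119],[344,131],[378,183],[418,232],[505,258],[592,274]])/6+[220,180]-.4
P=[]
for a,b in zip(t,s):
    p,e=tri(a,b);P.append(plane("top",a,.076));print("tri",p,e,P[-1])
print(np.linalg.norm(np.diff(P,axis=0),axis=1))
for nm,a,z in(("pin",(334,166),.102),("mag",(438,303),.098),("nut",(162,264),.092)):print(nm,plane("top",np.array(a)/4.8+[285,145]-.4,z))
def hou(n,x,y,r):
    g=V[n]['image'][y-r:y+r,x-r:x+r];g=cv2.resize(g,None,fx=8,fy=8,interpolation=cv2.INTER_CUBIC);return g
cv2.imwrite("pics/btn.png",np.hstack([hou("top",181,241,18),hou("scene",414,170,18)]))
E
```

```text
TOP
[328.2773 175.3255] 3.6 [ 0.6569 -0.0225  0.076 ]
[337.913  184.0123] 3.8 [ 0.634  -0.0461  0.076 ]
[348.3321 193.7957] 5.5 [ 0.6084 -0.0714  0.076 ]
[348.5188 208.8611] 4.7 [ 0.5704 -0.0705  0.076 ]
[348.6667 223.0917] 2.8 [ 0.5347 -0.0695  0.076 ]
[356.5833 230.1803] 4.6 [ 0.5164 -0.0886  0.076 ]
[365.4032 238.5793] 3.4 [ 0.4949 -0.1097  0.076 ]
SC
[266.6516 200.1214] 11.1 [ 0.5209 -0.0872  0.075 ]
[316.3372 199.3134] 11.5 [0.573  0.0178 0.075 ]
[276.443  202.3351] 9.3 [ 0.5398 -0.07    0.075 ]
[282.076  210.6586] 12.6 [ 0.575  -0.0702  0.075 ]
[303.7485 223.049 ] 22.3 [ 0.6372 -0.045   0.075 ]
[318.2936 225.9309] 23.0 [ 0.6605 -0.0214  0.075 ]
[344.4235 226.3537] 2.7 [0.6879 0.0275 0.075 ]
[295.635  257.7668] 3.6 [ 0.7239 -0.103   0.075 ]
tri [ 0.4959 -0.1087  0.0744] 2.699550898090864 [ 0.4955 -0.1098  0.076 ]
tri [ 0.5168 -0.0872  0.0743] 2.555160803229458 [ 0.5163 -0.0883  0.076 ]
tri [ 0.535  -0.0677  0.0736] 1.4322800337444594 [ 0.5346 -0.0682  0.076 ]
tri [ 0.5708 -0.0686  0.0729] 2.348358310363768 [ 0.5701 -0.0695  0.076 ]
tri [ 0.6086 -0.069   0.0766] 4.008805518439628 [ 0.6079 -0.0709  0.076 ]
tri [ 0.6347 -0.0448  0.0742] 1.8115771626011803 [ 0.6341 -0.0456  0.076 ]
tri [ 0.6577 -0.021   0.0745] 1.5746268790580125 [ 0.6572 -0.0217  0.076 ]
[0.0299 0.0272 0.0355 0.0378 0.0364 0.0333]
pin [ 0.6412 -0.0854  0.102 ]
mag [ 0.5694 -0.1361  0.098 ]
nut [0.5944 0.0044 0.092 ]
```

View pics/btn.png

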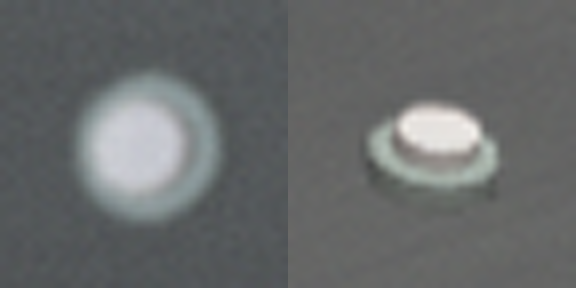

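```bash
python3 - <<'E'
from h import *
def ell(n,x,y,r,thr):
    up=8;g=cv2.resize(V[n]['image'][y-r:y+r,x-r:x+r],None,fx=up,fy=up,interpolation=cv2.INTER_CUBIC).min(2)
    m=(g>thr).astype(np.uint8);k,_,st,c=cv2.connectedComponentsWithStats(m);i=1+np.argmax(st[1:,4]);return (c[i]+.5)/up-.5+[x-r,y-r]
a,b=ell("top",181,241,14,172),ell("scene",414,170,14,190)
print("store",a,b,tri(a,b),plane("top",a,.022),plane("scene",b,.022))
print("stop",plane("top",(466,246),.02)); print("tin",plane("top",(157,173),.085)); print("offcut",plane("top",(465,166),.02))
print("box base scene",[plane("scene",p,0)[:2] for p in((411,120),(508,183),(557,140))])
print("box top tri",tri((52,188),(568,83)),tri((55,380),(416,62)))
print("box base top",[plane("top",p,0)[:2] for p in((103,197),(103,365))])
E
```

```text
store [179.6121 240.8763] [414.4417 167.7938] (array([0.5044, 0.3727, 0.0209]), np.float64(1.7507609813698064)) [0.5038 0.3716 0.022 ] [0.5058 0.3724 0.022 ]
stop [ 0.4688 -0.3756  0.02  ]
tin [0.675  0.4093 0.085 ]
offcut [ 0.6792 -0.3861  0.02  ]
box base scene [array([0.201 , 0.6056]), array([0.6692, 0.5799]), array([0.565 , 0.9401])]
box top tri (array([0.6579, 0.607 , 0.2648]), np.float64(99.68732003643726)) (array([0.2141, 0.5762, 0.2218]), np.float64(2.953029625531948))
box base top [array([0.6287, 0.5867]), array([0.1875, 0.5789])]
```

Measured obstacles:
- **Yellow box:** starts at y≈0.577 and is about 0.225 tall, so I'll leave it along −y first.
- **Store button:** at (0.505, 0.372).

I'll shut the fingers and move.

```bash
python3 -m jog '-1 -.37 -.85 -.17 0;-1 -.37 -.85 -.17 0;-1 -.37 -.85 -.17 0;-1 -.37 -.85 -.17 0;-1 -.37 -.85 -.17 0;-1 -.37 -.85 -.17 0;-1 -.98 -.72 0 0;-1 -.98 -.72 0 0;-1 -.98 -.72 0 0;-1 -.98 -.72 0 0;-1 -.98 -.72 0 0;-1 -.98 -.72 0 0' 20; python3 -m jog '-1 -.98 -.72 0 0;-1 -.98 -.72 0 0;-1 -.98 -.72 0 0;-1 -.98 -.72 0 0;-1 -.98 -.72 0 0;-1 -.98 -.72 0 0;-1 0 0 0 0'
```

```text
time_s: 1.3
ee_pos: [0.2557, 0.3886, 0.2703]
tcp_rot: [[-0.975, 0.223, -0.0], [0.223, 0.975, -0.0], [0.0, -0.0, -1.0]]
force: [1.3, 0.3, 0.5]
grip_width: 0.0001
grasp_force: 0.0
time_s: 2.0
ee_pos: [0.3522, 0.2767, 0.2703]
tcp_rot: [[-0.974, 0.227, 0.0], [0.227, 0.974, -0.001], [-0.0, -0.001, -1.0]]
force: [-0.8, 0.0, -0.2]
grip_width: -0.0
grasp_force: 0.0
```

```bash
python3 -m jog '-1 -.63 -.95 0 0;-1 -.63 -.95 0 0;-1 -.63 -.95 0 0;-1 -.63 -.95 0 0;-1 -.63 -.95 0 0;-1 -.63 -.95 0 0;-1 -.63 -.95 0 0;-1 -.63 -.95 0 0;-1 -.63 -.95 0 0;-1 -.63 -.95 0 0;-1 -.63 -.95 0 0;-1 -.63 -.95 0 0'; python3 -m jog '-1 -.63 -.95 0 0;-1 -.63 -.95 0 0;-1 -.63 -.95 0 0;-1 -.63 -.95 0 0;-1 -.63 -.95 0 0;-1 -.63 -.95 0 0;-1 0 0 0 1;-1 0 0 0 1;-1 0 0 0 1;-1 0 0 0 1;-1 0 0 0 1;-1 0 0 0 .5'; python3 -m jog '-1 0 0 0 0;-1 0 0 0 0'
```

```text
time_s: 3.2
ee_pos: [0.4473, 0.0228, 0.2703]
tcp_rot: [[-0.975, 0.222, -0.0], [0.222, 0.975, 0.0], [0.0, 0.0, -1.0]]
force: [0.5, 0.7, 0.2]
grip_width: -0.0003
grasp_force: 0.0
time_s: 4.4
ee_pos: [0.4955, -0.1041, 0.2702]
tcp_rot: [[-0.712, 0.702, -0.0], [0.702, 0.712, 0.0], [0.0, -0.0, -1.0]]
force: [0.5, 0.7, 0.3]
grip_width: 0.0001
grasp_force: 0.0
time_s: 4.6
ee_pos: [0.4955, -0.1044, 0.2703]
tcp_rot: [[-0.716, 0.698, -0.0], [0.698, 0.716, 0.0], [0.0, -0.0, -1.0]]
force: [1.2, 0.4, -0.6]
grip_width: 0.0002
grasp_force: 0.0
```

```bash
python3 -m jog '-1 -.08 -.09 .8 0;-1 -.08 -.09 .8 0;-1 0 0 .8 0;-1 0 0 .8 0;-1 0 0 .8 0;-1 0 0 .8 0;-1 0 0 .8 0;-1 0 0 .7 0;-1 0 0 .3 0;-1 0 0 0 0'; python3 - <<'E'
from station import *
import cv2
a=get_image("top")['image'][145:270,285:410];b=get_image("scene")['image'][160:260,210:350]
import numpy as np
cv2.imwrite("pics/t1.png",np.hstack([cv2.resize(a,(400,400)),cv2.resize(b,(400,400))]))
E
```

```text
time_s: 5.6
ee_pos: [0.495, -0.1096, 0.1379]
tcp_rot: [[-0.715, 0.699, -0.001], [0.699, 0.715, 0.0], [0.001, -0.001, -1.0]]
force: [0.1, 0.3, -0.3]
grip_width: 0.0
grasp_force: 0.0
```

View pics/t1.png

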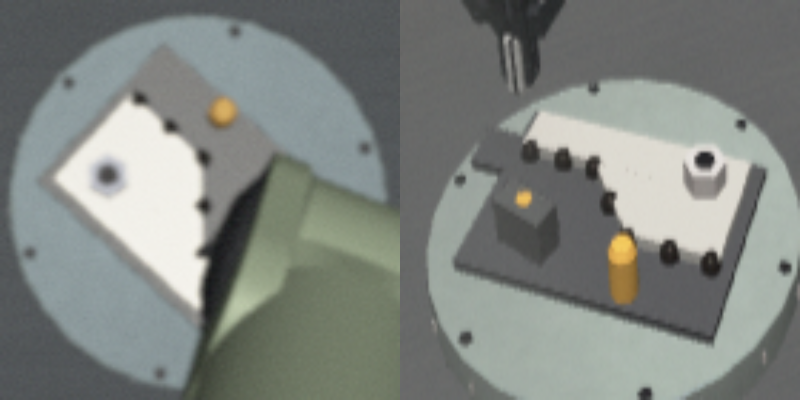

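The fingertips show at about scene pixel (250,183), above and slightly left of tack1 at (255,197). I'll check that against the projection before going lower.

```bash
python3 - <<'E'
from h import *
d=V["scene"];T=np.linalg.inv(d['extrinsics'])
for p in([.495,-.1096,.1379-.019],[.4955,-.1093,.076]):
    c=T@np.r_[p,1];q=d['intrinsics']@(c[:3]*[1,-1,-1]);print(q[:2]/q[2])
E
```

```text
[251.75   181.7378]
[254.1308 196.7367]
```

```bash
python3 -m jog '-1 0 0 .4 0;-1 0 0 .4 0;-1 0 0 .4 0;-1 0 0 .1 0;-1 0 0 0 0;-1 0 0 0 0;-1 0 .3 0 0;-1 0 .3 0 0;-1 0 .3 0 0;-1 0 .3 0 0;-1 0 .3 0 0;-1 0 0 0 0'
```

```text
time_s: 6.9
ee_pos: [0.5169, -0.0875, 0.1123]
tcp_rot: [[-0.715, 0.699, 0.0], [0.699, 0.715, 0.0], [-0.0, 0.0, -1.0]]
force: [0.4, -0.1, 0.0]
grip_width: 0.0001
grasp_force: 0.0
```

```bash
python3 -m jog '-1 0 .27 0 0;-1 0 .27 0 0;-1 0 .27 0 0;-1 0 .27 0 0;-1 0 .25 0 0;-1 -.22 .2 0 0;-1 -.22 .2 0 0;-1 -.22 .2 0 0;-1 -.22 .2 0 0;-1 -.22 .2 0 0;-1 -.22 .2 0 0;-1 0 0 0 0'; python3 -m jog '-1 -.23 .21 0 0;-1 -.23 .21 0 0;-1 -.23 .21 0 0;-1 -.23 .21 0 0;-1 -.23 .21 0 0;-1 -.23 .21 0 0;-1 0 0 0 0'
```

```text
time_s: 8.1
ee_pos: [0.5712, -0.0707, 0.1123]
tcp_rot: [[-0.715, 0.7, 0.0], [0.7, 0.715, -0.0], [-0.0, 0.0, -1.0]]
force: [-0.5, -0.5, -0.3]
grip_width: -0.0003
grasp_force: 0.0
time_s: 8.8
ee_pos: [0.6086, -0.0719, 0.1123]
tcp_rot: [[-0.715, 0.699, 0.0], [0.699, 0.715, -0.0], [-0.0, 0.0, -1.0]]
force: [-0.4, 0.2, 0.0]
grip_width: -0.0002
grasp_force: 0.0
```

```bash
python3 -m jog '-1 0 .3 0 0;-1 0 .3 0 0;-1 0 .3 0 0;-1 0 .3 0 0;-1 0 .3 0 0;-1 0 .3 0 0;-1 0 .27 0 0;-1 0 .27 0 0;-1 0 .27 0 0;-1 0 .27 0 0;-1 0 .27 0 0;-1 0 .27 0 0'; python3 -m jog '-1 0 0 0 0;-1 0 0 0 0;-1 0 0 0 0'
```

```text
time_s: 10.0
ee_pos: [0.656, -0.0227, 0.1124]
tcp_rot: [[-0.715, 0.7, 0.0], [0.7, 0.715, -0.0], [-0.0, 0.0, -1.0]]
force: [-0.3, 0.5, -0.8]
grip_width: 0.0
grasp_force: 0.0
time_s: 10.3
ee_pos: [0.6555, -0.0233, 0.1124]
tcp_rot: [[-0.714, 0.7, -0.0], [0.7, 0.714, -0.0], [0.0, -0.0, -1.0]]
force: [-0.4, 0.1, -0.0]
grip_width: -0.0004
grasp_force: 0.0
```

```bash
python3 -m jog '-1 0 0 -.9 0;-1 0 0 -.9 0;-1 0 0 -.9 0;-1 0 0 -.9 0;-1 0 0 -.9 0;-1 .96 .44 0 0;-1 .96 .44 0 0;-1 .96 .44 0 0;-1 .96 .44 0 0;-1 .96 .44 0 0;-1 .96 .44 0 0;-1 .96 .44 0 0'; python3 -m jog '-1 .96 .44 0 0;-1 .96 .44 0 0;-1 .96 .44 0 0;-1 .96 .44 0 0;-1 .96 .44 0 0;-1 .96 .44 0 0;-1 .96 .44 0 0;-1 .96 .44 0 0;-1 .96 .44 0 0;-1 .96 .44 0 0;-1 .96 .44 0 0;-1 .96 .44 0 0';python3 -m jog '-1 .96 .44 0 0;-1 0 0 .9 0;-1 0 0 .9 0;-1 0 0 .9 0;-1 0 0 .9 0;-1 0 0 .9 0;-1 0 0 .9 0;-1 0 0 0 0;-1 0 0 0 0'
```

```text
time_s: 11.5
ee_pos: [0.6023, 0.1155, 0.2025]
tcp_rot: [[-0.714, 0.7, 0.0], [0.7, 0.714, 0.0], [-0.0, 0.0, -1.0]]
force: [0.6, 0.3, 1.2]
grip_width: 0.0001
grasp_force: 0.0
time_s: 12.7
ee_pos: [0.5117, 0.3521, 0.2025]
tcp_rot: [[-0.714, 0.7, 0.0], [0.7, 0.714, 0.0], [-0.0, 0.0, -1.0]]
force: [0.3, 0.9, -0.5]
grip_width: -0.0002
grasp_force: 0.0
time_s: 13.6
ee_pos: [0.5046, 0.3711, 0.0948]
tcp_rot: [[-0.714, 0.7, -0.0], [0.7, 0.714, -0.0], [-0.0, -0.0, -1.0]]
force: [0.7, -0.2, 0.9]
grip_width: -0.0
grasp_force: 0.0
```

```bash
python3 -m jog '-1 0 0 .7 0;-1 0 0 .7 0;-1 0 0 .6 0;-1 0 0 .4 0;-1 0 0 .1 0;-1 0 0 .1 0;-1 0 0 0 0';python3 -m jog '-1 0 0 .1 0;-1 0 0 .1 0;-1 0 0 0 0;-1 0 0 0 0'
```

```text
time_s: 14.3
ee_pos: [0.5045, 0.3714, 0.0424]
tcp_rot: [[-0.714, 0.7, 0.0], [0.7, 0.714, 0.0], [-0.0, 0.0, -1.0]]
force: [1.0, -0.5, 0.3]
grip_width: 0.0002
grasp_force: 0.0
time_s: 14.7
ee_pos: [0.5047, 0.3715, 0.0386]
tcp_rot: [[-0.715, 0.7, 0.0], [0.7, 0.715, 0.0], [-0.0, 0.001, -1.0]]
force: [1.1, 0.7, 1.3]
grip_width: 0.0001
grasp_force: 1.0
```

```bash
python3 -m jog '-1 0 0 .1 0;-1 0 0 0 0;-1 0 0 0 0';python3 -m jog '-1 0 0 .07 0;-1 0 0 0 0;-1 0 0 0 0'
```

```text
time_s: 15.0
ee_pos: [0.5046, 0.3715, 0.0365]
tcp_rot: [[-0.715, 0.7, 0.0], [0.7, 0.715, 0.0], [-0.0, 0.0, -1.0]]
force: [1.6, 2.7, 2.7]
grip_width: 0.0001
grasp_force: 1.5
time_s: 15.3
ee_pos: [0.5045, 0.3715, 0.035]
tcp_rot: [[-0.715, 0.7, 0.0], [0.7, 0.715, 0.0], [-0.0, 0.0, -1.0]]
force: [1.4, 1.3, 3.9]
grip_width: -0.0
grasp_force: 1.8
```

Force is near 4 N, so the button is close to its stop. One more millimetre or so to find the hard stop.

```bash
python3 -m jog '-1 0 0 .06 0;-1 0 0 0 0;-1 0 0 0 0';python3 -m jog '-1 0 0 .05 0;-1 0 0 0 0;-1 0 0 0 0'
```

```text
time_s: 15.6
ee_pos: [0.5046, 0.3715, 0.0346]
tcp_rot: [[-0.714, 0.7, 0.0], [0.7, 0.714, 0.001], [0.0, 0.001, -1.0]]
force: [-0.6, -1.1, 16.9]
grip_width: 0.0001
grasp_force: 8.5
time_s: 15.9
ee_pos: [0.5047, 0.3716, 0.0343]
tcp_rot: [[-0.714, 0.7, 0.0], [0.7, 0.714, 0.001], [0.0, 0.001, -1.0]]
force: [-5.3, -2.7, 30.3]
grip_width: -0.0002
grasp_force: 15.2
```

The button is hard on its stop. Now I'll release it and look.

```bash
python3 -m jog '-1 0 0 -.2 0;-1 0 0 -.4 0;-1 0 0 -.8 0;-1 0 0 -.9 0;-1 0 0 -.9 0;-1 0 0 -.9 0;-1 0 0 -.9 0;-1 0 0 0 0;-1 0 0 0 0;-1 0 0 0 0'; python3 - <<'E'
from station import *
import cv2,numpy as np
b=get_image("scene")['image'];cv2.imwrite("pics/end.png",b)
d=np.abs(b.astype(int)-np.load("scene.npz")['image']).max(2)
print((d[130:380,120:390]>50).sum(),(d[150:220,440:510]>50).sum())
E
```

```text
time_s: 16.9
ee_pos: [0.504, 0.3712, 0.1323]
tcp_rot: [[-0.715, 0.7, -0.001], [0.7, 0.715, -0.001], [0.0, -0.001, -1.0]]
force: [0.3, 0.6, -0.6]
grip_width: -0.0
grasp_force: 0.0
0 0
```

View pics/end.png

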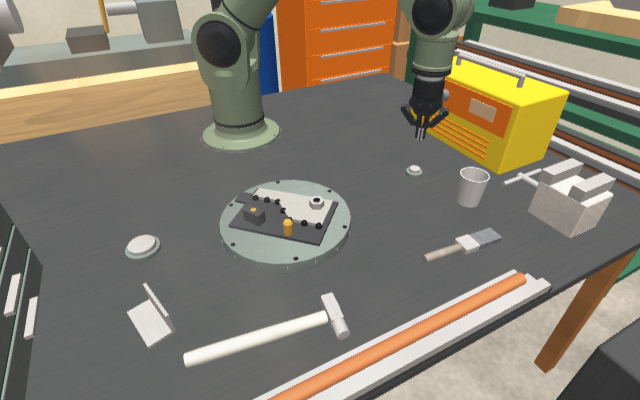

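The store button at (414,170) is up again, no loose thing has moved, and the gripper is clear of everything at (420,130).

```bash
python3 -c "
from station import *
print(hand_in())"
```

```text
the job is handed in; nothing more can be done
None
```

I traced the seam over all seven tacks in order, pressed the store button down to its stop and released it, saw nothing else moved in the final picture, and handed the job in at about 17 s; no verdict was returned.

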